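# Index the mould table and zero its readout with the stylus

## Task

Turn the indexing table by its upright handle, counter-clockwise seen from above, on to its next click position and let it settle there. Then take the red stylus from its wooden stand and with its tip gently press the recessed red button in the sloping readout panel, fully home, and keep it down for about two seconds to zero the angle. Put the stylus back upright in its stand, fully seated, with the table still in its new position and the jar, brush and tape left where they are.

Things in the scene. Friction and masses are not known exactly. Their poses are not given: they have to be found in the camera images.
- index_base: fixed round blue foot of the indexing table, 210 mm across, 22 mm tall. Origin: on the bench, on the table's vertical turning axis. Its x and y axes are level and show its yaw. On it turns a 205 mm aluminium platter (top 63 mm above the bench) with a dark brown six-sided shell 100 mm across, its top 97 mm above the bench.
- turntable (a joint): angle (rad) of the platter, growing counter-clockwise from above. A spring detent holds it, within 0.03, at 0 (it starts within 0.08 of it), 1.047 (60 degrees, the next click position, the one wanted) and 2.094 (one too far); let go between, it snaps to the nearest. Stops at -0.25 and 2.35. It takes about 5 N at the handle to get over a hump.
- handle_top (a point): centre of the top of the platter's upright steel handle, a round post 16 mm across, 55 mm tall (63 to 118 mm above the bench; 26 mm collar on its lowest 6 mm), 85 mm from the turning axis; it goes round with the platter. At joint 0 it is at 150 degrees counter-clockwise from the base's x axis, at 1.047 at 210 degrees: on the robot's side.
- readout: fixed readout box, 140 mm wide, about 115 mm deep and 100 mm tall, black with a grey sloping panel and a pale display on its upper part. Origin: centre of its underside. The panel slopes 20 degrees from level and faces its own -x and up: the outward normal of the panel is (-0.342, 0, 0.940) in the readout's frame. It cracks if pressed with more than 30 N.
- bore_mouth (a point): centre of the mouth, flush with the panel, of a round bore 13 mm across with the red button at its bottom, inside a yellow 29 mm square frame. In the readout's frame at (-32, -25, 67) mm. The bore runs square to the panel, against its outward normal. Its insert is set to a different depth each time: the button's face (11 mm across) is 3 to 15 mm below the mouth when up.
- zero_button (a joint): travel of the red spring button in m: 0 up, 0.006 fully down, square to the panel, then a hard stop. It springs back. Full travel brings its face 9 to 21 mm below the bore's mouth, depending on how the insert is set, so feel for it. Starts to move at about 2 N, fully down at about 6 N.
- stand: fixed wooden stylus stand, block 80 x 80 x 70 mm (tall). Origin: centre of its underside. In its top centre a round vertical hole 17 mm across, 66 mm deep.
- stylus: loose stylus, 146 mm long, about 100 g. Origin: the end of its tip; z runs from tip to handle end. Steel shank 8 mm across with round end (0 to 60 mm), black collar 28 mm across (60 to 66 mm), square red handle 18 x 18 mm (66 to 146 mm), sides along x and y. In the stand it hangs upright on its collar, tip 10 mm above the stand's underside.
- jar: open glass jar, 90 mm across, 85 mm tall, a bystander. Origin: centre of its underside.
- brush: paint brush lying on the bench, 180 mm long, a bystander.
- tape: roll of yellow tape lying flat, 100 mm across, 45 mm tall, a bystander. Origin: centre of its underside.
Things that resemble listed ones, but are neither listed nor needed, are in the scene too. There is more than one size of the stylus; the job needs the largest. Leave any green look-alike of the stand alone.

How it is judged:
On the way, in this order (a step that is already met when the one before it is completed fails the run):
1. the table is turned to its next click position (60 degrees, within 3 degrees) and stays there (value of joint turntable between 0.995 and 1.1 rad), for 0.3 s.
2. with the table in its new position, the button is held at least 4.8 mm down (of 6) by the stylus tip in the bore for 1 s (all of step 1 and value of joint zero_button above 0.0048 m and distance between stylus and bore_mouth below 0.028 m and contact force between stylus and readout above 1 N), for 1 s.
At the end, for the whole second after the job is handed in: The table rests within 3 degrees of its next click position (60 degrees), the button is up (within 1 mm), and the stylus is at rest, upright within 7 degrees, in the stand with its collar down (tip 6 to 14 mm above the stand's underside, within 8 mm of its centre line) (all of step 1 and value of joint zero_button below 0.001 m and horizontal distance between stylus and stand below 0.008 m and z of stylus in the frame of stand between 0.006 and 0.014 m and angle between stylus's own z axis and vertical below 0.12 rad and linear speed of stylus below 0.02 m/s); the robot touches nothing.
It fails at once if the readout is pressed with more than 30 N (contact force between any of stylus, the arm, the fingers and readout above 30 N).
It fails at once if the jar, brush or tape is moved by more than 30 mm (distance of any of jar, brush, tape from where it was at the start of the episode above 0.03 m).
It also fails if it takes over 61 s, if anything falls off the work surface, if the arm or the gripper's body presses on something with over 40 N, if the wrist force passes 120 N, or if a joint passes its speed limit or range.

## Robot

A 6-joint arm with a two-finger parallel gripper is mounted at the origin on the work surface. World frame = base frame: x ahead of the robot, y to its left, z up, the work surface at z = 0. Lengths are in m, angles in rad, forces in N, time in s.
With the tool pointing down it reaches from about 0.35 to 0.775 m from the base axis. Payload 7.3 kg.
Tool frame: the origin (TCP) lies on the centre line of the jaws, within the pads' length; the fingertips stand 11 mm ahead of it and the grasp point (between the pads) lies 8 mm behind it; z points along the fingers, y is the direction in which the jaws open and shut (so a half turn about z gives the same grasp; the last joint's range is limited). The gripper opens to 92 mm and grips with 3 to 60 N. Pads are 19 mm wide; open, the fingers measure 130 mm over their backs; the gripper's body (75 mm by 190 mm) begins 47 mm behind the grasp point.
Start: joints at [-1.339, 0.342, 1.524, -0, 1.275, -0.146], TCP at [0.194, -0.488, 0.238] pointing down, gripper open.
Joint ranges: [-2.53, 2.53], [-0.77, 2.02], [0.04, 2.7], [-1, 4.14], [0.28, 2.66], [-3.11, 3.11]. Speed limits (rad/s): [2.57, 2.57, 3.14, 3.14, 3.14, 3.14].

## Interface

Orientations are given as [roll, pitch, yaw] about the fixed x, y, z axes, in that order (R = Rz(yaw) Ry(pitch) Rx(roll)).
In Python, from cell import robot gives the robot as it stands.
- The arm moves only by the tool jog_arm, never from a script. Its argument "deltas" is one flat list of numbers, 6 for each row, row after row: the shift along the world's x, y, z in units of 0.1 m (1.0 is 0.1 m), then the turn, a rotation vector about the world's x, y, z in units of 90 degrees (1.0 is 90 degrees). A call has 1 to 5 rows; each row is the pose to reach, as a shift and turn from the pose commanded when the call began; what a row does not reach only later rows make up. A row lasts 1/12 s, in which the tool goes at most 41.7 mm and 7.16 degrees, less where a joint would pass 70% of its speed; a pose out of reach is approached as far as the arm can. A call with a number of a shift or a turn outside -1 to 1 is refused whole. A call with a gripper value outside its range is refused whole. "claw" is the opening, from 0 (shut) to 1 (fully open), set as the call begins (left out, the last holds). The fingers move at their own pace and stop on an object; "newtons" is the grip in N (left out, the last holds). Time passes only in rows, so rows that repeat a pose let the fingers close. It gives the time, the measured TCP pose, the force and the opening at its end, in the units of the state.
- robot.observe(): the state, without advancing time (a new reading comes with each control period).
- robot.read_camera(name): name is "scene" or "top"; returns the picture (384x512x3 uint8, red, green, blue); there is no depth.
- robot.camera_params(name): a dict with "fx", "fy", "cx", "cy" (pixels), "k1" (the pictures are not rectified: a ray, as slopes to the right and down, at radius r is drawn at 1 + k1 r^2 times it, then the intrinsics apply), "R" (3x3) and "t" (3): a world point X has camera coordinates R X + t. Camera axes: x right, y down, z forward; pixel columns grow to the right and rows downward; lengths in m; the calibration is good to about 2 mm. A picture is of the moment at which its call begins. camera_params takes no time and is no camera call.
- robot.hand_in(): hands the job in, once; it reports no verdict.
The state is a dict: "time": time; "qpos": joint angles; "qvel": joint speeds; "joint_efforts": joint torques, N m; "tool_pos": TCP position; "tool_rot": TCP orientation; "contact_force": force on the tool from outside, world axes, zero at the start; "torque": the same for the moment, N m; "opening": finger opening in m.
Only numpy, scipy, OpenCV 4.12 (cv2) and the standard library are available. Lean on these libraries where they do the work, as an engineer would, in place of code of your own. Each camera call takes 0.05 s, during which the arm holds its last target. There are 200 camera calls.

## Working session

There is one attempt and no reset: what is moved stays moved. The work goes in short steps, Python scripts to look and compute and a tool call to move; the robot and the scene stay as the last step left them, time stands still between calls to the robot, and variables do not carry over. Pictures are saved under pics/ and viewed, about 8 in all and at most 12, crops included, and the job is handed in when it is done.

Besides the shell and the picture viewer there is one more tool, called after ">>>" by a JSON object that holds its "op" and its "data", one argument or row to a line. jog_arm: Moves the arm, as the interface text tells. Its arguments: {"type":"object","properties":{"deltas":{"type":"array","items":{"type":"number"}},"claw":{"type":"number"},"newtons":{"type":"number"}},"required":["deltas"]}

```bash
mkdir -p pics; ls; python3 - <<'E'
from cell import robot
import cv2,numpy as np
for n in("scene","top"):
    im=robot.read_camera(n); cv2.imwrite(f"pics/{n}0.png",cv2.cvtColor(im,cv2.COLOR_RGB2BGR))
    p=robot.camera_params(n); print(n,{k:np.round(v,4).tolist() for k,v in p.items()})
print(robot.observe())
a=[cv2.imread(f"pics/{n}0.png") for n in("scene","top")]
E
```

```text
pics
scene {'fx': 450.1828, 'fy': 450.1828, 'cx': 257.0217, 'cy': 190.8171, 'k1': 0.0623, 'R': [[0.0896, 0.9958, 0.0204], [0.6272, -0.0404, -0.7778], [-0.7737, 0.0825, -0.6282]], 't': [0.0345, -0.2812, 1.6252]}
top {'fx': 459.168, 'fy': 459.168, 'cx': 254.8199, 'cy': 187.7862, 'k1': -0.035, 'R': [[0.051, -0.9987, 0.0033], [-0.9784, -0.0507, -0.2003], [0.2002, 0.007, -0.9797]], 't': [-0.1101, 0.5865, 1.3805]}
{'time': 0.1, 'qpos': array([-1.33901127e+00,  3.42636091e-01,  1.52489221e+00,  4.03365210e-05,
        1.27539412e+00, -1.45978397e-01]), 'qvel': array([ 0.00108815, -0.00082837, -0.00211921, -0.00070783, -0.00206454,
       -0.00087954]), 'joint_efforts': array([ 1.76458303e-03, -4.32003450e+01, -2.44694209e+01,  7.17797340e-02,
        5.26439014e-02, -5.60283740e-05]), 'tool_pos': array([ 0.19360767, -0.48764009,  0.23713347]), 'tool_rot': array([-3.14028265e+00, -2.31591228e-04,  3.77751535e-01]), 'contact_force': array([-1.35747392,  0.23262847, -0.30604923]), 'torque': array([-0.0169774 , -0.00314891,  0.06518136]), 'opening': 0.09182517269013883}
```

View pics/scene0.png

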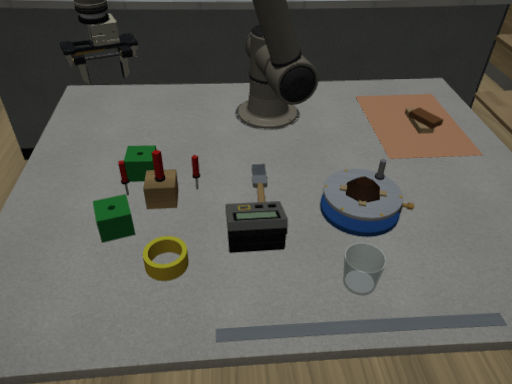

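View pics/top0.png

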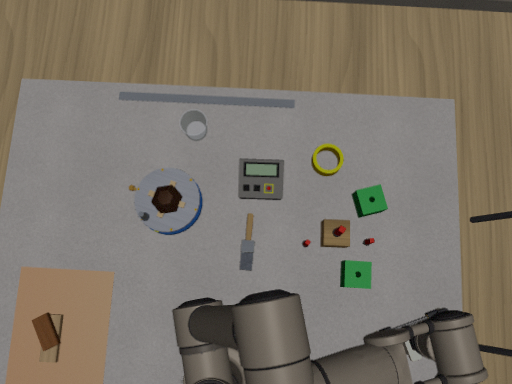

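Top view: large red stylus in the wooden stand (337,232). Look-alikes: small red styli at (307,243) and (370,241), green stands at (371,200) and (357,274). The dark handle is at (144,216), the platter at (168,200), and the yellow button frame at (268,188). I choose the stylus in the wooden block and will check it in a close crop.

```bash
cat > h.py <<'E'
from cell import robot
import cv2,numpy as np
P={n:robot.camera_params(n) for n in("scene","top")}
def ray(n,u,v):
    p=P[n];R=np.array(p["R"]);x=(u-p["cx"])/p["fx"];y=(v-p["cy"])/p["fy"];a,b=x,y
    for _ in range(10):
        s=1+p["k1"]*(a*a+b*b);a,b=x/s,y/s
    d=R.T@np.array([a,b,1]);return -R.T@np.array(p["t"]),d/np.linalg.norm(d)
def onz(n,u,v,z):
    o,d=ray(n,u,v);return o+d*(z-o[2])/d[2]
def tri(a,b):  # two (name,u,v): nearest point, miss
    o,d=ray(*a);q,e=ray(*b);s=np.linalg.lstsq(np.c_[d,-e],q-o,rcond=None)[0]
    A,B=o+d*s[0],q+e*s[1];return (A+B)/2,np.linalg.norm(A-B)
def proj(n,X):
    p=P[n];c=np.array(p["R"])@X+np.array(p["t"]);a=c[:2]/c[2];a=a*(1+p["k1"]*(a@a))
    return a*[p["fx"],p["fy"]]+[p["cx"],p["cy"]]
def crop(im,x,y,w,h,s): return cv2.resize(im[y:y+h,x:x+w],None,fx=s,fy=s,interpolation=cv2.INTER_CUBIC)
E
python3 - <<'E'
from h import *
t=cv2.imread("pics/top0.png");s=cv2.imread("pics/scene0.png")
a=np.vstack([np.hstack([crop(t,118,155,100,75,4),crop(t,228,150,100,75,4)]),np.hstack([crop(t,290,190,100,75,4),crop(s,215,185,100,75,4)])])
cv2.imwrite("pics/c1.png",a)
a=np.vstack([np.hstack([crop(s,110,140,100,75,4),crop(s,315,150,100,75,4)])]);cv2.imwrite("pics/c2.png",a)
E
```

```text
(no output)
```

View pics/c1.png

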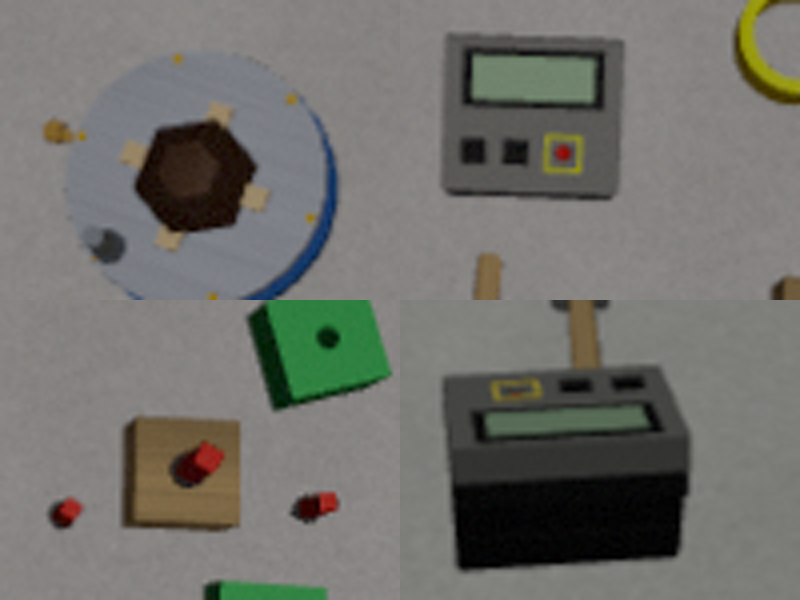

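View pics/c2.png

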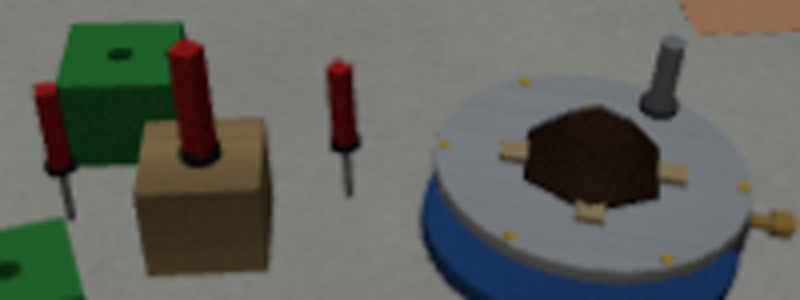

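The crops confirm it: the wooden stand holds the large red stylus, top near (342,229) top and (156,151) scene. The handle top is at (141,214) top and (383,160) scene, the yellow frame with its red button at (269,188) top.

```bash
python3 - <<'E'
from h import *
t=cv2.imread("pics/top0.png");s=cv2.imread("pics/scene0.png")
def cm(im,lo,hi,box,big=False):
    x,y,w,h=box;m=cv2.inRange(cv2.cvtColor(im[y:y+h,x:x+w],cv2.COLOR_BGR2HSV),lo,hi)
    c=max(cv2.findContours(m,0,1)[0],key=cv2.contourArea);return c.reshape(-1,2)+[x,y]
r=np.round
# handle
print("handle",tri(("top",141.4,214.5),("scene",383,160.5)), onz("top",141.4,214.5,.118))
# yellow frame
fs={}
for n,im,b in(("top",t,(258,178,24,22)),("scene",s,(233,200,22,14))):
    c=cm(im,(20,90,90),(35,255,255),b);fs[n]=cv2.minAreaRect(c.astype(np.float32));print(n,fs[n])
print("frame",tri(("top",*fs["top"][0]),("scene",*fs["scene"][0])))
# readout panel yaw: side edges of grey panel in top picture (crop px)
q=lambda x,y:(228+(x-400)/4,150+y/4)
A,B=q(447,34),q(443,192);C,D=q(624,40),q(618,197)
for p1,p2 in((A,B),(C,D)):
    X=onz("top",*p1,.1);Y=onz("top",*p2,.06);print("yaw side",X,Y,np.degrees(np.arctan2(*(X-Y)[1::-1])))
X,Y=onz("top",*A,.1),onz("top",*C,.1);d=X-Y;print("yaw top edge",np.degrees(np.arctan2(-d[0],d[1])),np.linalg.norm(d))
X,Y=onz("top",*B,.06),onz("top",*D,.06);d=X-Y;print("yaw low edge",np.degrees(np.arctan2(-d[0],d[1])),np.linalg.norm(d))
e=cm(t,(0,0,0),(179,255,40),(255,205,1,1)) if 0 else None
# stand
c=cm(t,(8,60,60),(22,200,255),(318,214,36,36));R=cv2.minAreaRect(c.astype(np.float32));print("stand rect",R)
k=[onz("top",*p,.07) for p in cv2.boxPoints(R)];print(r(k,4).tolist(),np.mean(k,0))
# stylus
print("stylus top",tri(("top",342.5,229.5),("scene",156.3,151.5)))
# platter: light disc
c=cm(t,(90,15,100),(125,90,255),(125,160,85,80));e=cv2.fitEllipse(cv2.convexHull(c));print(e,onz("top",*e[0],.063))
c=cm(t,(0,60,0),(20,255,110),(145,180,45,40));e=cv2.minEnclosingCircle(c);print("shell",e,onz("top",*e[0],.097))
E
```

```text
handle (array([0.48144477, 0.25411283, 0.11667939]), np.float64(0.0022564328070450715)) [0.48096588 0.25264775 0.118     ]
top ((268.5, 188.0), (10.0, 9.0), 90.0)
scene ((244.0, 207.0), (4.0, 12.0), 90.0)
frame (array([ 0.59085389, -0.12200646,  0.06973912]), np.float64(0.0008513955298064315))
yaw side [ 0.67285729 -0.02890837  0.1       ] [ 0.55620186 -0.03136408  0.06      ] 1.2059544283070025
yaw side [ 0.67517814 -0.16553528  0.1       ] [ 0.55929146 -0.16790931  0.06      ] 1.1735886630376764
yaw top edge 0.9731756926147129 0.13664661938203926
yaw low edge 1.2962063306476561 0.1365801842258817
stand rect ((335.5735778808594, 232.95591735839844), (27.96830940246582, 27.445093154907227), 2.726311206817627)
[[0.4193, -0.2898, 0.07], [0.5034, -0.2919, 0.07], [0.5037, -0.378, 0.07], [0.4195, -0.375, 0.07]] [ 0.46146413 -0.3336741   0.07      ]
stylus top (array([ 0.46229716, -0.33665678,  0.1566436 ]), np.float64(0.0032766668125265097))
((167.15969848632812, 199.54591369628906), (62.466060638427734, 66.57969665527344), 57.57838439941406) [0.53922399 0.19091706 0.063     ]
shell ((166.44369506835938, 198.72787475585938), 14.809795379638672) [0.5359215  0.18653694 0.097     ]
```

>>> {"op": "jog_arm", "data": {
  "deltas": [1,0.9,0,0,0,-0.11,1,0.9,0,0,0,-0.11,1,0.9,0,0,0,-0.11,1,0.9,0,0,0,-0.11],
  "claw": 0.5,
  "newtons": 20
}}

```text
time: 0.43
tool_pos: [0.2963, -0.3944, 0.2374]
tool_rot: [-3.139, -0.001, 0.207]
contact_force: [-0.1, 0.4, -0.4]
opening: 0.0695
```

>>> {"op": "jog_arm", "data": {
  "deltas": [1,0.9,0,0,0,-0.11,1,0.9,0,0,0,-0.11,1,0.9,0,0,0,-0.11,1,0.9,0,0,0,-0.11]
}}

```text
time: 0.77
tool_pos: [0.3963, -0.3047, 0.2376]
tool_rot: [-3.14, -0.001, 0.035]
contact_force: [-0.8, 0.5, -0.5]
opening: 0.047
```

>>> {"op": "jog_arm", "data": {
  "deltas": [0.87,0.9,0,0,0,-0.11,0.87,0.9,0,0,0,-0.11,0.87,0.9,0,0,0,-0.11]
}}

```text
time: 1.02
tool_pos: [0.4777, -0.2208, 0.2375]
tool_rot: [3.141, 0.0, -0.145]
contact_force: [1.2, -0.2, 0.8]
opening: 0.0458
```

>>> {"op": "jog_arm", "data": {
  "deltas": [0,0.95,0,0,0,-0.11,0,0.95,0,0,0,-0.11,0,0.95,0,0,0,-0.11]
}}

```text
time: 1.27
tool_pos: [0.4765, -0.1223, 0.2371]
tool_rot: [-3.14, 0.003, -0.313]
contact_force: [-0.0, -0.7, -0.1]
opening: 0.0459
```

>>> {"op": "jog_arm", "data": {
  "deltas": [0,0.95,0,0,0,0,0,0.95,0,0,0,0,0,0.95,0,0,0,0]
}}

```text
time: 1.52
tool_pos: [0.4762, -0.0276, 0.2375]
tool_rot: [-3.14, 0.002, -0.31]
contact_force: [-0.6, -0.4, -0.4]
opening: 0.0461
```

>>> {"op": "jog_arm", "data": {
  "deltas": [0,0.95,0,0,0,0,0,0.95,0,0,0,0,0,0.95,0,0,0,0]
}}

```text
time: 1.77
tool_pos: [0.4765, 0.067, 0.2376]
tool_rot: [-3.14, 0.001, -0.31]
contact_force: [0.7, 0.1, -0.2]
opening: 0.046
```

>>> {"op": "jog_arm", "data": {
  "deltas": [0,0.95,0,0,0,0,0,0.95,0,0,0,0,0,0.95,0,0,0,0]
}}

```text
time: 2.02
tool_pos: [0.4767, 0.1619, 0.2376]
tool_rot: [-3.14, 0.001, -0.31]
contact_force: [0.1, -0.7, 0.3]
opening: 0.046
```

>>> {"op": "jog_arm", "data": {
  "deltas": [0,0.91,0,0,0,0,0,0.91,0,0,0,0,0,0.91,0,0,0,0,0,0.91,0,0,0,0]
}}

```text
time: 2.35
tool_pos: [0.4769, 0.2507, 0.2372]
tool_rot: [3.141, 0.0, -0.309]
contact_force: [-0.9, -0.2, 0.5]
opening: 0.0459
```

>>> {"op": "jog_arm", "data": {
  "deltas": [0.04,0.03,-0.95,0,0,0,0.04,0.03,-0.95,0,0,0,0.04,0.03,-0.95,0,0,0]
}}

```text
time: 2.6
tool_pos: [0.4786, 0.2492, 0.1373]
tool_rot: [3.135, 0.007, -0.314]
contact_force: [-1.7, -0.0, 0.2]
opening: 0.0459
```

```bash
python3 - <<'E'
from h import *
t=cv2.cvtColor(robot.read_camera("top"),4);s=cv2.cvtColor(robot.read_camera("scene"),4)
cv2.imwrite("pics/h1.png",np.hstack([crop(t,110,160,80,80,5),crop(s,340,110,80,80,5)]))
o=robot.observe();print(o["tool_pos"]);T=o["tool_pos"]
for n in("top","scene"):print(n,proj(n,np.r_[T[:2],.118]))
E
```

```text
[0.47970006 0.24961814 0.13980568]
top [142.36895567 214.97423951]
scene [380.79050999 159.82704377]
```

View pics/h1.png

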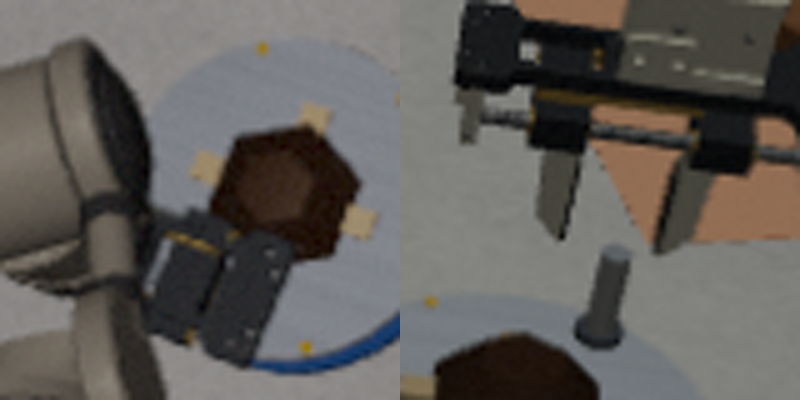

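The post stands between the open fingers, its top at (383,160) in the scene view, a few mm towards +y. I shift slightly, descend and grip.

>>> {"op": "jog_arm", "data": {
  "deltas": [0.02,0.04,0,0,0,0,0.02,0.04,-0.42,0,0,0,0.02,0.04,-0.44,0,0,0,0.02,0.04,-0.44,0,0,0]
}}

```text
time: 3.03
tool_pos: [0.4828, 0.2555, 0.0989]
tool_rot: [3.14, 0.002, -0.314]
contact_force: [-0.5, -0.0, -0.5]
opening: 0.0459
```

>>> {"op": "jog_arm", "data": {
  "deltas": [0,0,0,0,0,0,0,0,0,0,0,0,0,0,0,0,0,0,0,0,0,0,0,0],
  "claw": 0.1,
  "newtons": 15
}}

```text
time: 3.37
tool_pos: [0.4837, 0.2565, 0.1002]
tool_rot: [-3.14, -0.002, -0.313]
contact_force: [-0.5, -0.5, 0.8]
opening: 0.0241
```

>>> {"op": "jog_arm", "data": {
  "deltas": [0,0,0,0,0,0,0,0,0,0,0,0,0,0,0,0,0,0,0,0,0,0,0,0]
}}

```text
time: 3.7
tool_pos: [0.4837, 0.2562, 0.0996]
tool_rot: [-3.141, -0.002, -0.313]
contact_force: [0.4, -1.8, 5.4]
opening: 0.0154
```

>>> {"op": "jog_arm", "data": {
  "deltas": [-0.06,-0.06,0,0,0,0,-0.12,-0.13,0,0,0,0,-0.17,-0.2,0,0,0,0,-0.21,-0.28,0,0,0,0,-0.25,-0.365,0,0,0,0]
}}

```text
time: 4.12
tool_pos: [0.4572, 0.2219, 0.0995]
tool_rot: [-3.137, 0.001, -0.313]
contact_force: [-1.5, 7.0, 5.4]
opening: 0.0153
```

>>> {"op": "jog_arm", "data": {
  "deltas": [-0.02,-0.09,0,0,0,0,-0.04,-0.17,0,0,0,0,-0.045,-0.26,0,0,0,0,-0.04,-0.35,0,0,0,0,-0.03,-0.44,0,0,0,0]
}}

```text
time: 4.53
tool_pos: [0.4548, 0.176, 0.0993]
tool_rot: [-3.14, -0.0, -0.313]
contact_force: [-1.4, 3.1, 5.6]
opening: 0.0155
```

>>> {"op": "jog_arm", "data": {
  "deltas": [0,0,0,0,0,0,0,0,0,0,0,0,0,0,0,0,0,0]
}}

```text
time: 4.78
tool_pos: [0.4548, 0.1754, 0.0992]
tool_rot: [-3.142, -0.0, -0.314]
contact_force: [-1.3, -0.9, 7.0]
opening: 0.0156
```

>>> {"op": "jog_arm", "data": {
  "deltas": [0,0,0,0,0,0,0,0,0,0,0,0,0,0,0,0,0,0,0,0,0,0,0,0,0,0,0,0,0,0],
  "claw": 0.5
}}

```text
time: 5.2
tool_pos: [0.4548, 0.1757, 0.0985]
tool_rot: [3.141, 0.0, -0.313]
contact_force: [-0.3, -0.6, 0.4]
opening: 0.0437
```

>>> {"op": "jog_arm", "data": {
  "deltas": [0,0,0.9,0,0,0,0,0,0.9,0,0,0,0,0,0.9,0,0,0]
}}

```text
time: 5.45
tool_pos: [0.4579, 0.1764, 0.1946]
tool_rot: [-3.137, -0.009, -0.313]
contact_force: [1.0, -0.2, 0.1]
opening: 0.0456
```

>>> {"op": "jog_arm", "data": {
  "deltas": [0,-0.9,0.7,0,0,0,0,-0.9,0.7,0,0,0,0,-0.9,0.7,0,0,0,0,-0.9,0.7,0,0,0]
}}

```text
time: 5.78
tool_pos: [0.4569, 0.0825, 0.2626]
tool_rot: [-3.141, -0.008, -0.316]
contact_force: [1.4, 0.1, 0.1]
opening: 0.0459
```

```bash
python3 - <<'E'
from h import *
t=cv2.cvtColor(robot.read_camera("top"),4);s=cv2.cvtColor(robot.read_camera("scene"),4)
cv2.imwrite("pics/h2.png",np.hstack([crop(t,110,160,80,80,5),crop(s,320,130,80,80,5)]))
E
```

```text
(no output)
```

View pics/h2.png

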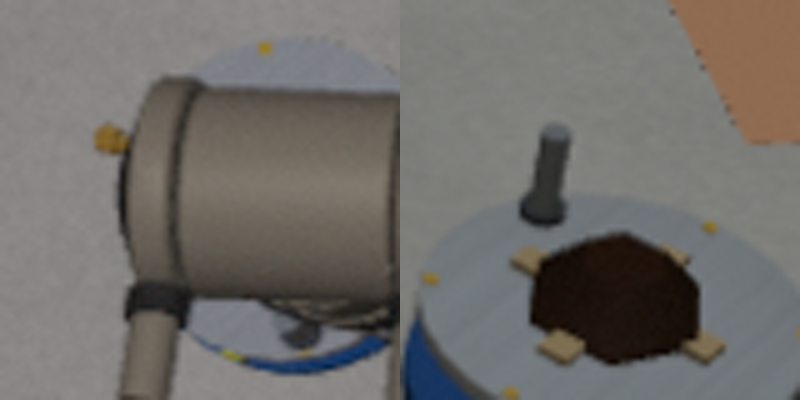

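The handle has moved from (383,160) to (351,156) in the scene view, on the robot's side. Next I check the angle and measure the stylus.

```bash
python3 - <<'E'
from h import *
a=onz("scene",383.3,160.2,.118);b=onz("scene",350.8,156.2,.118);C=np.array([.5385,.1895])
A=[np.degrees(np.arctan2(*(p[:2]-C)[::-1]))%360 for p in(a,b)];print(a,b,A,A[1]-A[0],[np.linalg.norm(p[:2]-C) for p in(a,b)])
t=cv2.imread("pics/top0.png");s=cv2.imread("pics/scene0.png")
big=crop(t,325,217,30,30,16);hsv=cv2.cvtColor(big,cv2.COLOR_BGR2HSV)
for v in(120,140,150,160):
    m=cv2.inRange(hsv,(0,120,v),(8,255,255))|cv2.inRange(hsv,(172,120,v),(179,255,255))
    cs=cv2.findContours(m,0,1)[0]
    if cs:
        c=max(cs,key=cv2.contourArea);R=cv2.minAreaRect(c);p=np.array(R[0])/16+[325,217]-.5+1/32;print(v,R,p,onz("top",*p,.156))
cv2.imwrite("pics/s1.png",np.hstack([big,crop(s,140,145,40,40,12)]))
# small styli tops
for p,q in(((308.5,241.5),(195.5,157)),((372.5,240.5),(123,163))):print(tri(("top",*p),("scene",*q)))
E
```

```text
[0.48181828 0.25573632 0.118     ] [0.45792354 0.17434799 0.118     ] [np.float64(130.55525548121676), np.float64(190.64982812745225)] 60.09457264623549 [np.float64(0.087178366251335), np.float64(0.08198871379187962)]
120 ((277.09039306640625, 196.7976531982422), (104.18067932128906, 95.34224700927734), 32.195735931396484) [341.84939957 228.83110332] [ 0.46429941 -0.33654378  0.156     ]
140 ((277.0572204589844, 197.660400390625), (88.47320556640625, 85.44677734375), 28.739797592163086) [341.84732628 228.88502502] [ 0.46414352 -0.33654002  0.156     ]
150 ((276.83819580078125, 198.1201171875), (78.6607666015625, 74.55377960205078), 32.55000305175781) [341.83363724 228.91375732] [ 0.46405863 -0.33650177  0.156     ]
160 ((238.5, 209.5), (1.0, 1.0), 90.0) [339.4375 229.625 ] [ 0.46166013 -0.3296312   0.156     ]
(array([ 0.42719639, -0.24356827,  0.11198131]), np.float64(0.006282849067980126))
(array([ 0.43943543, -0.43223021,  0.10932303]), np.float64(0.00915971178779965))
```

View pics/s1.png

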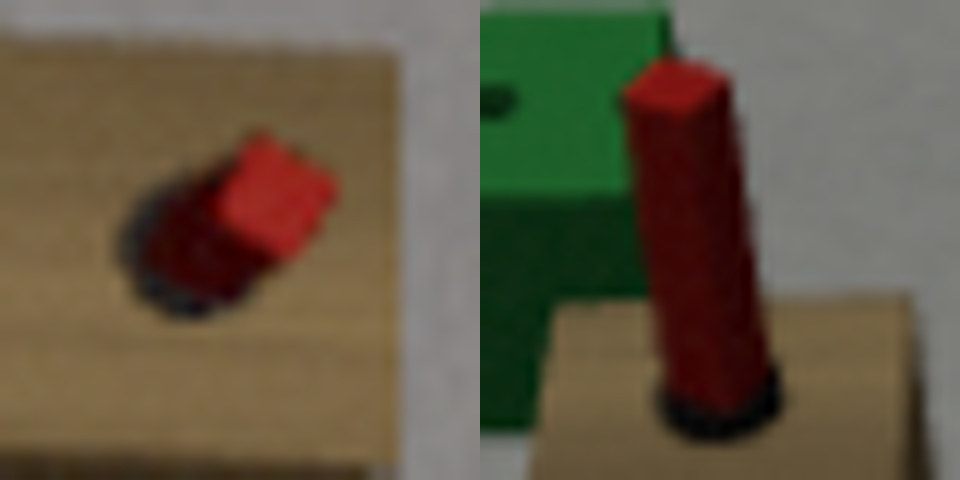

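The stylus's top face is centred at (341.8,228.9) top, its sides turned about −29° in world yaw. The table turned about 60°. Now to the stylus.

>>> {"op": "jog_arm", "data": {
  "deltas": [0,-1,0,0,0,-0.12,0,-1,0,0,0,-0.12,0,-1,0,0,0,-0.12]
}}

```text
time: 6.13
tool_pos: [0.4545, -0.0162, 0.2574]
tool_rot: [3.14, 0.002, -0.505]
contact_force: [-0.1, 1.0, 0.3]
opening: 0.0458
```

>>> {"op": "jog_arm", "data": {
  "deltas": [0,-1,0,0,0,0,0,-1,0,0,0,0,0,-1,0,0,0,0]
}}

```text
time: 6.38
tool_pos: [0.4548, -0.117, 0.2573]
tool_rot: [3.14, 0.002, -0.503]
contact_force: [0.5, -0.1, 0.9]
opening: 0.0459
```

>>> {"op": "jog_arm", "data": {
  "deltas": [0,-1,0,0,0,0,0,-1,0,0,0,0,0,-1,0,0,0,0]
}}

```text
time: 6.63
tool_pos: [0.4549, -0.2173, 0.257]
tool_rot: [3.141, 0.002, -0.503]
contact_force: [-0.1, -0.0, 0.7]
opening: 0.046
```

>>> {"op": "jog_arm", "data": {
  "deltas": [0.06,-1,0,0,0,0,0.06,-1,0,0,0,0,0.06,-1,0,0,0,0,0.06,-1,0,0,0,0]
}}

```text
time: 6.97
tool_pos: [0.461, -0.3168, 0.2563]
tool_rot: [-3.142, 0.003, -0.505]
contact_force: [-0.7, 0.6, -0.3]
opening: 0.0457
```

>>> {"op": "jog_arm", "data": {
  "deltas": [0,-0.18,-0.5,0,0,0,0,-0.18,-0.6,0,0,0,0,-0.18,-0.8,0,0,0,0,-0.18,-0.8,0,0,0,0,-0.18,-0.8,0,0,0]
}}

```text
time: 7.38
tool_pos: [0.461, -0.3303, 0.1774]
tool_rot: [-3.14, 0.004, -0.5]
contact_force: [0.3, -0.4, 0.6]
opening: 0.0457
```

```bash
python3 - <<'E'
from h import *
t=cv2.cvtColor(robot.read_camera("top"),4);s=cv2.cvtColor(robot.read_camera("scene"),4)
cv2.imwrite("pics/s2.png",np.hstack([crop(t,300,190,80,80,5),crop(s,120,100,80,80,5)]))
o=robot.observe();T=o["tool_pos"];print(T,o["tool_rot"],proj("scene",np.r_[T[:2],.156]))
E
```

```text
[ 0.46189002 -0.33163017  0.17980358] [ 3.14140509e+00 -1.35936812e-03 -5.00555357e-01] [157.70689701 151.48927354]
```

View pics/s2.png

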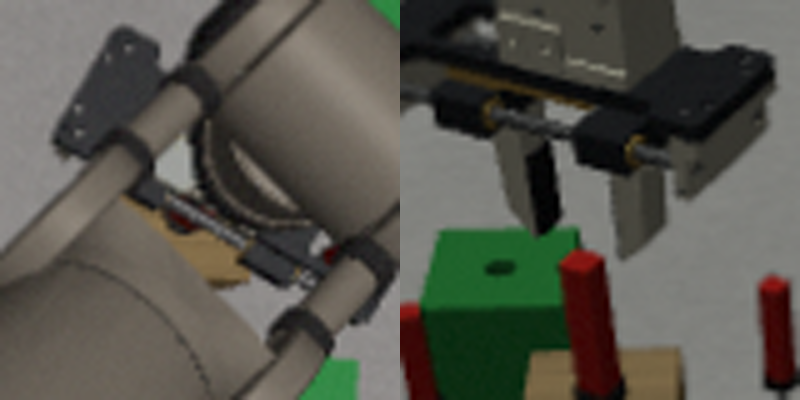

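The stylus top is at (156.4,151.6) in the scene view, and the tool axis falls at 157.7, so it needs about 4 mm towards −y. Then I descend and grip.

>>> {"op": "jog_arm", "data": {
  "deltas": [0.01,-0.04,0,0,0,0,0.01,-0.04,-0.3,0,0,0,0.01,-0.04,-0.6,0,0,0,0.01,-0.04,-0.68,0,0,0,0.01,-0.04,-0.68,0,0,0]
}}

```text
time: 7.9
tool_pos: [0.4613, -0.3356, 0.1095]
tool_rot: [-3.141, 0.004, -0.502]
contact_force: [-0.1, -0.0, 0.6]
opening: 0.0459
```

>>> {"op": "jog_arm", "data": {
  "deltas": [0,0,0,0,0,0,0,0,0,0,0,0,0,0,0,0,0,0,0,0,0,0,0,0],
  "claw": 0.05,
  "newtons": 40
}}

```text
time: 8.23
tool_pos: [0.4626, -0.3369, 0.1123]
tool_rot: [3.141, -0.003, -0.502]
contact_force: [-0.4, -0.1, -0.6]
opening: 0.0238
```

>>> {"op": "jog_arm", "data": {
  "deltas": [0,0,0,0,0,0,0,0,0,0,0,0,0,0,0,0,0,0,0,0,0,0,0,0]
}}

```text
time: 8.57
tool_pos: [0.4624, -0.3367, 0.1118]
tool_rot: [3.141, -0.002, -0.502]
contact_force: [-0.6, 0.3, 5.5]
opening: 0.0178
```

>>> {"op": "jog_arm", "data": {
  "deltas": [0,0,0.2,0,0,0,0,0,0.5,0,0,0,0,0,0.8,0,0,0,0,0,0.9,0,0,0,0,0,0.9,0,0,0]
}}

```text
time: 8.98
tool_pos: [0.463, -0.3372, 0.2035]
tool_rot: [3.14, -0.006, -0.502]
contact_force: [0.6, 0.1, -0.7]
opening: 0.0175
```

>>> {"op": "jog_arm", "data": {
  "deltas": [0,0,0.2,0,0,0,0,0.3,0.5,0,0,0,0,0.7,0.7,0,0,0,0,0.7,0.7,0,0,0]
}}

```text
time: 9.32
tool_pos: [0.4626, -0.2624, 0.2727]
tool_rot: [-3.14, -0.002, -0.5]
contact_force: [0.8, -1.1, -0.8]
opening: 0.018
```

>>> {"op": "jog_arm", "data": {
  "deltas": [0,0.4,0,0,-0.07,0,0,0.8,0,0,-0.14,0,0,1,0,0,-0.222,0,0,1,0,0,-0.222,0]
}}

```text
time: 9.65
tool_pos: [0.4561, -0.1597, 0.265]
tool_rot: [-2.964, -0.295, -0.528]
contact_force: [-0.1, -0.4, -1.3]
opening: 0.0175
```

>>> {"op": "jog_arm", "data": {
  "deltas": [0.4,0.2,0,0,0,0,0.8,0.4,0,0,0,0,0.83,0.44,-0.2,0,0,0,0.83,0.44,-0.4,0,0,0,0.83,0.44,-0.4,0,0,0]
}}

```text
time: 10.07
tool_pos: [0.5426, -0.1206, 0.2244]
tool_rot: [-2.97, -0.293, -0.526]
contact_force: [-1.0, 0.9, -1.7]
opening: 0.0176
```

```bash
python3 - <<'E'
from h import *
o=robot.observe();print({k:np.round(v,4) for k,v in o.items() if k in("time","tool_pos","tool_rot","contact_force","opening")})
t=cv2.imread("pics/top0.png")
print("mouth top z.067",onz("top",268.5,188.0,.067),onz("top",268.75,188.5,.067),onz("scene",244,207,.067))
E
```

```text
{'time': np.float64(10.0667), 'tool_pos': array([ 0.5426, -0.1206,  0.2244]), 'tool_rot': array([-2.9705, -0.2928, -0.5262]), 'contact_force': array([-1.0004,  0.9333, -1.7136]), 'opening': np.float64(0.0176)}
mouth top z.067 [ 0.59138514 -0.12249472  0.067     ] [ 0.58983539 -0.12334533  0.067     ] [ 0.58774598 -0.12136441  0.067     ]
```

```bash
cat >> h.py <<'E'
from scipy.spatial.transform import Rotation as Ro
M=np.array([.590,-.1225,.0672]); yw=np.radians(1.2); N=np.array([-.342*np.cos(yw),-.342*np.sin(yw),.940])
def stat(M=M,L=.1018,off=.015):
    o=robot.observe();z=Ro.from_euler("xyz",o["tool_rot"]).apply([0,0,1]);tip=o["tool_pos"]+L*z
    rv=np.degrees(np.cross(z,-N));d=tip-M;a=d@N
    print("t",o["time"],"T",o["tool_pos"].round(4),"tip",tip.round(4),"height",a.round(4),"lateral",(d-a*N).round(4))
    print("turn(units)",(rv/90).round(4),"shift to off (units)",((M+off*N-L*-N-o["tool_pos"])*10).round(3),"F.N",(o["contact_force"]@N).round(2))
    return tip
E
python3 -c "from h import *;stat()"
```

```text
t 10.0667 T [ 0.5426 -0.1206  0.2244] tip [ 0.5764 -0.1202  0.1284] height 0.0622 lateral [0.0076 0.0028 0.0028]
turn(units) [ 0.0016 -0.007   0.0005] shift to off (units) [ 0.074 -0.027 -0.474] F.N -1.28
```

>>> {"op": "jog_arm", "data": {
  "deltas": [0.07,-0.03,-0.1,0.002,-0.007,0,0.07,-0.03,-0.3,0.002,-0.007,0,0.07,-0.03,-0.47,0.002,-0.007,0,0.07,-0.03,-0.47,0.002,-0.007,0,0.07,-0.03,-0.47,0.002,-0.007,0]
}}

```text
time: 10.48
tool_pos: [0.5513, -0.1256, 0.183]
tool_rot: [-2.96, -0.309, -0.532]
contact_force: [0.4, -0.7, -1.3]
opening: 0.0179
```

```bash
python3 - <<'E'
from h import *
t=cv2.cvtColor(robot.read_camera("top"),4);s=cv2.cvtColor(robot.read_camera("scene"),4)
tip=stat()
cv2.imwrite("pics/b1.png",np.hstack([crop(t,243,163,50,50,8),crop(s,218,182,50,50,8)]))
for n in("top","scene"):print(n,"tip",proj(n,tip),"mouth",proj(n,M),"shank@60",proj(n,tip+.05*N))
E
```

```text
t 10.5833 T [ 0.5524 -0.1259  0.1848] tip [ 0.5884 -0.1257  0.0896] height 0.0216 lateral [ 0.0057 -0.003   0.0021]
turn(units) [0.003  0.0076 0.0012] shift to off (units) [-0.024  0.026 -0.078] F.N -1.29
top tip [269.73237578 187.54775262] mouth [268.4837567  188.42185604] shank@60 [270.15337014 190.01316652]
scene tip [242.27850564 200.2853851 ] mouth [243.60399895 207.55452008] shank@60 [241.67321209 180.85136325]
```

View pics/b1.png

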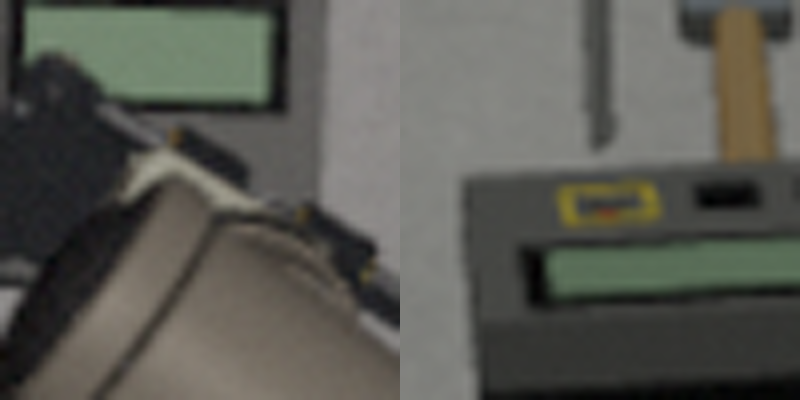

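The scene view shows the tip at (242.7,200.3), as predicted, and the frame centre at (243.8,207.2). I refine the frame centre sub-pixel from the first pictures.

```bash
python3 - <<'E'
from h import *
for n,(x,y,w,h) in(("top",(256,176,26,26)),("scene",(230,198,28,18))):
    im=cv2.imread(f"pics/{n}0.png").astype(float)[y:y+h,x:x+w];g=np.clip((im[...,1]+im[...,2])/2-im[...,0]-20,0,None);g[np.abs(im[...,2]-im[...,1])>60]=0
    S=16;b=cv2.resize(g,None,fx=S,fy=S,interpolation=cv2.INTER_LINEAR)
    for f in(.3,.5):
        m=(b>f*b.max()).astype(np.uint8);k=max(cv2.findContours(m,0,1)[0],key=cv2.contourArea)
        mo=cv2.moments(cv2.convexHull(k));c=np.array([mo["m10"],mo["m01"]])/mo["m00"];p=(c+.5)/S-.5+[x,y]
        print(n,f,p,onz(n,*p,.067))
    if n=="top":
        r=cv2.imread("pics/top0.png").astype(float)[y:y+h,x:x+w];rr=np.clip(r[...,2]-1.8*r[...,1]-20,0,None);yy,xx=np.mgrid[:h,:w];print("red",(rr*xx).sum()/rr.sum()+x,(rr*yy).sum()/rr.sum()+y)
E
```

```text
top 0.3 [268.27303458 187.99405773] [ 0.59136741 -0.12178661  0.067     ]
top 0.5 [271.38994951 191.39215947] [ 0.5810767  -0.13197325  0.067     ]
red 268.34113475177304 187.85070921985815
scene 0.3 [243.52393425 206.97678616] [ 0.58757997 -0.12253785  0.067     ]
scene 0.5 [238.77903479 207.32639906] [ 0.58811767 -0.13436373  0.067     ]
```

>>> {"op": "jog_arm", "data": {
  "deltas": [0,0,0,0,0,0,0,0,0,0,0,0]
}}

```text
time: 10.75
tool_pos: [0.5524, -0.1256, 0.185]
tool_rot: [-2.96, -0.314, -0.531]
contact_force: [0.2, 0.0, -0.6]
opening: 0.0177
```

```bash
sed -i 's/^M=np.array(\[[^]]*\])/M=np.array([.5895,-.1222,.067])/' h.py; python3 -c "
from h import *
stat(off=.008)
robot.read_camera('top');stat(off=.008)"
```

```text
t 10.75 T [ 0.5524 -0.1256  0.185 ] tip [ 0.5884 -0.1254  0.0897] height 0.0218 lateral [ 0.0064 -0.0031  0.0023]
turn(units) [0.0031 0.008  0.0012] shift to off (units) [-0.005  0.026 -0.147] F.N -0.67
t 10.8 T [ 0.5523 -0.1255  0.1847] tip [ 0.5883 -0.1253  0.0895] height 0.0216 lateral [ 0.0062 -0.0029  0.0022]
turn(units) [0.003  0.0078 0.0011] shift to off (units) [-0.004  0.025 -0.145] F.N -0.74
```

>>> {"op": "jog_arm", "data": {
  "deltas": [0,0.025,-0.07,0.003,0.008,0,0,0.025,-0.14,0.003,0.008,0,0,0.025,-0.14,0.003,0.008,0,0,0.025,-0.14,0.003,0.008,0]
}}

```text
time: 11.13
tool_pos: [0.5516, -0.1225, 0.1688]
tool_rot: [-2.962, -0.297, -0.53]
contact_force: [-0.1, -0.5, -0.3]
opening: 0.018
```

```bash
python3 -c "
from h import *
robot.read_camera('top');stat(off=0)"
```

```text
t 11.1833 T [ 0.5519 -0.1227  0.1693] tip [ 0.5864 -0.1219  0.0735] height 0.0072 lateral [-0.0006  0.0003 -0.0002]
turn(units) [-0.0003 -0.0016 -0.0001] shift to off (units) [ 0.028 -0.002 -0.066] F.N -0.4
```

>>> {"op": "jog_arm", "data": {
  "deltas": [0.007,0,-0.019,0,0,0,0.014,0,-0.038,0,0,0,0.021,0,-0.056,0,0,0,0.027,0,-0.075,0,0,0,0.03,0,-0.085,0,0,0]
}}

```text
time: 11.6
tool_pos: [0.555, -0.1228, 0.1609]
tool_rot: [-2.962, -0.299, -0.53]
contact_force: [0.4, 0.7, -0.4]
opening: 0.0179
```

```bash
python3 -c "
from h import *
stat(off=0)"
```

```text
t 11.6 T [ 0.555  -0.1228  0.1609] tip [ 0.5896 -0.122   0.0652] height -0.0018 lateral [-0.0005  0.0001 -0.0002]
turn(units) [-0.0001 -0.0013 -0.0001] shift to off (units) [-0.003 -0.001  0.018] F.N -0.5
```

>>> {"op": "jog_arm", "data": {
  "deltas": [0.003,0,-0.009,0,0,0,0.007,0,-0.019,0,0,0,0.01,0,-0.028,0,0,0,0.01,0,-0.028,0,0,0]
}}

```text
time: 11.93
tool_pos: [0.556, -0.1228, 0.1585]
tool_rot: [-2.962, -0.299, -0.53]
contact_force: [-0.9, 0.3, 1.6]
opening: 0.0172
```

```bash
python3 -c "
from h import *
stat(off=0)"
```

```text
t 11.9333 T [ 0.556  -0.1228  0.1585] tip [ 0.5907 -0.1221  0.0628] height -0.0044 lateral [-0.0003  0.0001 -0.0001]
turn(units) [-0.0001 -0.001  -0.    ] shift to off (units) [-0.014 -0.001  0.042] F.N 1.79
```

>>> {"op": "jog_arm", "data": {
  "deltas": [0.003,0,-0.009,0,0,0,0.007,0,-0.019,0,0,0,0.007,0,-0.019,0,0,0]
}}

```text
time: 12.18
tool_pos: [0.5567, -0.1228, 0.1566]
tool_rot: [-2.962, -0.299, -0.53]
contact_force: [-2.3, -0.6, 2.0]
opening: 0.0183
```

```bash
python3 -c "
from h import *
stat(off=0)"
```

```text
t 12.1833 T [ 0.5567 -0.1228  0.1566] tip [ 0.5914 -0.1221  0.0609] height -0.0064 lateral [-0.0003  0.0001 -0.0001]
turn(units) [-0.    -0.001 -0.   ] shift to off (units) [-0.02  -0.001  0.061] F.N 2.68
```

The slope of about 0.5 N/mm matches the button spring, so I continue.

>>> {"op": "jog_arm", "data": {
  "deltas": [0.003,0,-0.009,0,0,0,0.007,0,-0.019,0,0,0,0.007,0,-0.019,0,0,0]
}}

```text
time: 12.43
tool_pos: [0.5575, -0.1228, 0.1547]
tool_rot: [-2.962, -0.299, -0.53]
contact_force: [-3.0, 0.8, 3.5]
opening: 0.0179
```

>>> {"op": "jog_arm", "data": {
  "deltas": [0.003,0,-0.009,0,0,0,0.003,0,-0.009,0,0,0]
}}

```text
time: 12.6
tool_pos: [0.5578, -0.1228, 0.1538]
tool_rot: [-2.962, -0.299, -0.53]
contact_force: [-2.7, -0.8, 3.9]
opening: 0.0177
```

```bash
python3 -c "
from h import *
stat(off=0)"
```

```text
t 12.6 T [ 0.5578 -0.1228  0.1538] tip [ 0.5924 -0.1221  0.0581] height -0.0094 lateral [-0.0003  0.     -0.0001]
turn(units) [-0.    -0.001 -0.   ] shift to off (units) [-0.031 -0.001  0.089] F.N 4.55
```

>>> {"op": "jog_arm", "data": {
  "deltas": [0.002,0,-0.005,0,0,0,0.002,0,-0.005,0,0,0]
}}

```text
time: 12.77
tool_pos: [0.558, -0.1228, 0.1534]
tool_rot: [-2.962, -0.299, -0.53]
contact_force: [-3.7, 0.1, 5.0]
opening: 0.0175
```

>>> {"op": "jog_arm", "data": {
  "deltas": [0.002,0,-0.005,0,0,0,0.002,0,-0.005,0,0,0]
}}

```text
time: 12.93
tool_pos: [0.5581, -0.1228, 0.1532]
tool_rot: [-2.962, -0.299, -0.53]
contact_force: [-4.3, 0.7, 8.5]
opening: 0.0182
```

```bash
python3 -c "
from h import *
stat(off=0)"
```

```text
t 12.9333 T [ 0.5581 -0.1228  0.1532] tip [ 0.5928 -0.1221  0.0575] height -0.0101 lateral [-0.0002  0.     -0.0001]
turn(units) [ 0.     -0.0009 -0.    ] shift to off (units) [-0.034 -0.001  0.095] F.N 9.45
```

The stop is reached at 9.5 N, a sharp rise. I hold for about 2.1 s.

>>> {"op": "jog_arm", "data": {
  "deltas": [0,0,0,0,0,0,0,0,0,0,0,0,0,0,0,0,0,0,0,0,0,0,0,0,0,0,0,0,0,0]
}}

```text
time: 13.35
tool_pos: [0.5581, -0.1228, 0.1532]
tool_rot: [-2.962, -0.299, -0.53]
contact_force: [-5.0, 1.1, 7.7]
opening: 0.0175
```

>>> {"op": "jog_arm", "data": {
  "deltas": [0,0,0,0,0,0,0,0,0,0,0,0,0,0,0,0,0,0,0,0,0,0,0,0,0,0,0,0,0,0]
}}

```text
time: 13.77
tool_pos: [0.5581, -0.1228, 0.1532]
tool_rot: [-2.962, -0.299, -0.53]
contact_force: [-5.4, 0.5, 7.5]
opening: 0.0179
```

>>> {"op": "jog_arm", "data": {
  "deltas": [0,0,0,0,0,0,0,0,0,0,0,0,0,0,0,0,0,0,0,0,0,0,0,0,0,0,0,0,0,0]
}}

```text
time: 14.18
tool_pos: [0.5581, -0.1228, 0.1532]
tool_rot: [-2.962, -0.299, -0.53]
contact_force: [-5.2, 0.6, 8.5]
opening: 0.0181
```

>>> {"op": "jog_arm", "data": {
  "deltas": [0,0,0,0,0,0,0,0,0,0,0,0,0,0,0,0,0,0,0,0,0,0,0,0,0,0,0,0,0,0]
}}

```text
time: 14.6
tool_pos: [0.5581, -0.1228, 0.1532]
tool_rot: [-2.962, -0.299, -0.53]
contact_force: [-5.3, 0.6, 9.0]
opening: 0.0177
```

>>> {"op": "jog_arm", "data": {
  "deltas": [0,0,0,0,0,0,0,0,0,0,0,0,0,0,0,0,0,0,0,0,0,0,0,0,0,0,0,0,0,0]
}}

```text
time: 15.02
tool_pos: [0.5581, -0.1228, 0.1532]
tool_rot: [-2.962, -0.299, -0.53]
contact_force: [-5.5, 1.0, 7.4]
opening: 0.0179
```

>>> {"op": "jog_arm", "data": {
  "deltas": [-0.03,0,0.09,0,0,0,-0.08,0,0.22,0,0,0,-0.15,0,0.41,0,0,0,-0.17,0,0.46,0,0,0]
}}

```text
time: 15.35
tool_pos: [0.5415, -0.1232, 0.2011]
tool_rot: [-2.962, -0.302, -0.531]
contact_force: [1.1, 0.1, 0.3]
opening: 0.0178
```

>>> {"op": "jog_arm", "data": {
  "deltas": [-0.4,0,0.3,0,0.05,0,-0.7,0,0.6,0,0.13,0,-0.7,0,0.7,0,0.22,0,-0.7,0,0.7,0,0.22,0]
}}

```text
time: 15.68
tool_pos: [0.4719, -0.1238, 0.2733]
tool_rot: [-3.137, -0.001, -0.506]
contact_force: [0.5, -0.6, -1.2]
opening: 0.0176
```

>>> {"op": "jog_arm", "data": {
  "deltas": [0,-0.4,0,0,0,0,0,-0.8,0,0,0,0,0,-1,0,0,0,0,0,-1,0,0,0,0]
}}

```text
time: 16.02
tool_pos: [0.4711, -0.2266, 0.2678]
tool_rot: [-3.136, 0.002, -0.508]
contact_force: [-0.5, 0.6, -0.4]
opening: 0.0179
```

```bash
cat >> h.py <<'E'
def home(p=(.4624,-.3367,.1118),rot=(3.141,-.002,-.502)):
    o=robot.observe();r=Ro.from_euler("xyz",rot)*Ro.from_euler("xyz",o["tool_rot"]).inv()
    print(o["time"],o["tool_pos"].round(4),o["tool_rot"].round(3),"shift",((np.array(p)-o["tool_pos"])*10).round(3),"turn",(np.degrees(r.as_rotvec())/90).round(4),o["contact_force"].round(2))
E
python3 -c "
from h import *
robot.read_camera('top');home()"
```

```text
16.0667 [ 0.471  -0.2245  0.2678] [-3.134e+00  3.000e-03 -5.080e-01] shift [-0.086 -1.122 -1.56 ] turn [-0.0059 -0.0004  0.0035] [ 0.54 -0.24 -0.54]
```

>>> {"op": "jog_arm", "data": {
  "deltas": [-0.04,-0.4,0,-0.006,0,0.003,-0.086,-0.8,0,-0.006,0,0.003,-0.086,-1,0,-0.006,0,0.003,-0.086,-1,0,-0.006,0,0.003]
}}

```text
time: 16.4
tool_pos: [0.4622, -0.3256, 0.2679]
tool_rot: [3.14, -0.002, -0.503]
contact_force: [-0.3, 0.2, -0.5]
opening: 0.0176
```

>>> {"op": "jog_arm", "data": {
  "deltas": [0,-0.12,-0.2,0,0,0,0,-0.12,-0.45,0,0,0,0,-0.12,-0.65,0,0,0,0,-0.12,-0.7,0,0,0,0,-0.12,-0.7,0,0,0]
}}

```text
time: 16.82
tool_pos: [0.4622, -0.3329, 0.1973]
tool_rot: [-3.141, 0.001, -0.499]
contact_force: [0.3, 0.6, -0.3]
opening: 0.0177
```

```bash
python3 - <<'E'
from h import *
robot.read_camera('top');s=cv2.cvtColor(robot.read_camera("scene"),4);home()
cv2.imwrite("pics/r1.png",crop(s,130,140,60,60,10))
o=robot.observe();z=Ro.from_euler("xyz",o["tool_rot"]).apply([0,0,1]);print("tip pred",proj("scene",o["tool_pos"]+.1018*z),"hole",proj("scene",np.array([.4624,-.3367,.07])))
E
```

```text
16.9167 [ 0.4632 -0.3343  0.1999] [ 3.14  -0.004 -0.499] shift [-0.008 -0.024 -0.881] turn [ 0.0009  0.0008 -0.002 ] [-0.4  -0.19 -0.66]
tip pred [159.15569117 170.39309555] hole [159.62427417 178.71665525]
```

View pics/r1.png

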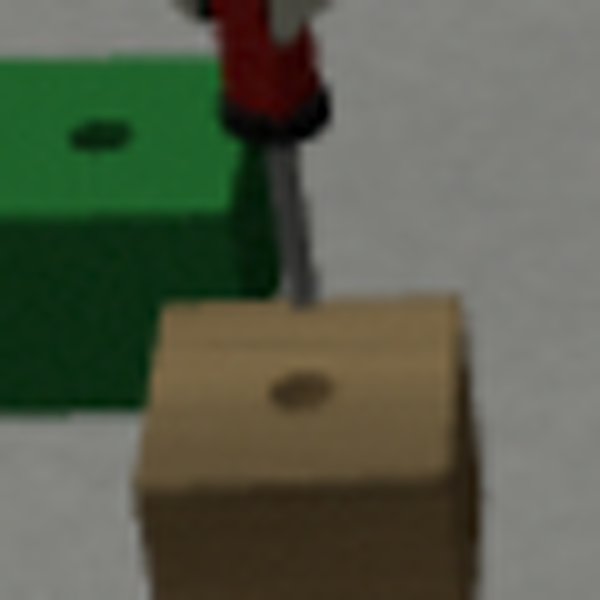

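The tip is at (159.7,169.9) and the hole at (159.7,178.8), both close to prediction. I shift −3 mm in y and lower.

>>> {"op": "jog_arm", "data": {
  "deltas": [-0.01,-0.03,0,0,0,0,-0.01,-0.03,-0.1,0,0,0,-0.01,-0.03,-0.25,0,0,0,-0.01,-0.03,-0.4,0,0,0,-0.01,-0.03,-0.4,0,0,0]
}}

```text
time: 17.33
tool_pos: [0.4604, -0.3368, 0.1561]
tool_rot: [-3.142, 0.002, -0.5]
contact_force: [-0.5, -0.2, -0.7]
opening: 0.0179
```

>>> {"op": "jog_arm", "data": {
  "deltas": [0,0,-0.15,0,0,0,0,0,-0.3,0,0,0,0,0,-0.4,0,0,0,0,0,-0.45,0,0,0,0,0,-0.45,0,0,0]
}}

```text
time: 17.75
tool_pos: [0.4612, -0.3376, 0.1131]
tool_rot: [3.141, -0.001, -0.5]
contact_force: [-0.1, 0.4, -1.1]
opening: 0.0177
```

```bash
python3 -c "
from h import *
robot.read_camera('top');home()"
```

```text
17.8 [ 0.4615 -0.3379  0.1139] [ 3.14e+00 -2.00e-03 -5.00e-01] shift [ 0.009  0.012 -0.021] turn [ 0.0003 -0.0001 -0.0013] [-0.59 -0.43 -0.37]
```

>>> {"op": "jog_arm", "data": {
  "deltas": [0.01,0.01,-0.01,0,0,0,0.01,0.01,-0.02,0,0,0,0.01,0.01,-0.025,0,0,0]
}}

```text
time: 18.05
tool_pos: [0.4628, -0.337, 0.1118]
tool_rot: [3.14, -0.003, -0.5]
contact_force: [-1.3, 0.4, -0.9]
opening: 0.0177
```

>>> {"op": "jog_arm", "data": {
  "deltas": [0,0,0,0,0,0,0,0,0,0,0,0,0,0,0,0,0,0,0,0,0,0,0,0,0,0,0,0,0,0],
  "claw": 0.5
}}

```text
time: 18.47
tool_pos: [0.4625, -0.3369, 0.1113]
tool_rot: [3.14, -0.002, -0.5]
contact_force: [0.5, 0.3, 0.6]
opening: 0.0443
```

>>> {"op": "jog_arm", "data": {
  "deltas": [0,0,0.1,0,0,0,0,0,0.4,0,0,0,0,0,0.7,0,0,0,0,0,1,0,0,0,0,0,1,0,0,0]
}}

```text
time: 18.88
tool_pos: [0.4647, -0.3388, 0.2185]
tool_rot: [3.137, -0.014, -0.5]
contact_force: [1.1, -0.2, 0.3]
opening: 0.0461
```

>>> {"op": "jog_arm", "data": {
  "deltas": [-0.7,0,0.5,0,0,0,-0.7,0,0.5,0,0,0,-0.7,0,0.5,0,0,0]
}}

```text
time: 19.13
tool_pos: [0.3899, -0.3377, 0.2657]
tool_rot: [3.137, -0.007, -0.501]
contact_force: [0.9, -1.3, 0.3]
opening: 0.046
```

```bash
python3 - <<'E'
from h import *
s=cv2.cvtColor(robot.read_camera("scene"),4)
cv2.imwrite("pics/f1.png",np.hstack([crop(s,130,140,50,50,8),crop(s,320,130,80,80,5)]))
t=onz("scene",0,0,0)
a=cv2.imread("pics/scene0.png")
d=cv2.absdiff(a,s).max(2)
for k,(x,y,w,h) in dict(jar=(338,242,50,55),tape=(138,232,56,50),brush=(248,160,24,42),stylus=(145,145,30,45)).items():print(k,(d[y:y+h,x:x+w]>40).mean().round(3))
E
```

```text
jar 0.0
tape 0.0
brush 0.0
stylus 0.002
```

View pics/f1.png

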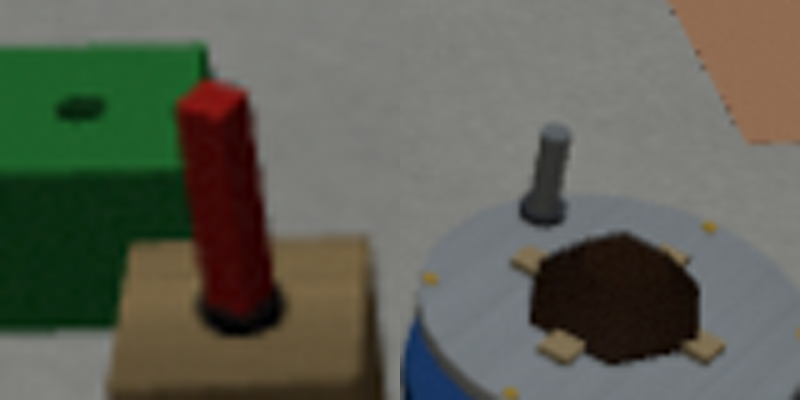

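The stylus is seated on its collar with its top at (156.5,152.5), as at the start. The handle is unchanged at (351,156), and the picture differences at the jar, tape and brush are nil. I hand in.

```bash
python3 -c "
from cell import robot
print(robot.hand_in())"
```

```text
the job is handed in; nothing more can be done
None
```

The job is done and handed in at about 19 s of the allowed 61 s; the hand-in gave no verdict.

- **Table:** I gripped the handle, turned it about 60° counter-clockwise and released it. The scene camera measured 60.1° of turn, and the handle had not moved again in the last picture.
- **Button:** The force rose along the button's spring from about 4 mm below the bore mouth. It then climbed sharply at about 10 mm, the hard stop. I held it there for about 2.1 s at 9–10 N along the bore, well under the 30 N limit.
- **Stylus:** The last picture shows it upright in its wooden stand, collar down, matching the starting picture almost pixel for pixel. The gripper is clear of everything.
- **Jar, brush and tape:** None has moved; the start and end pictures show no difference there.

**Checks that disagreed or were not made:**
- The two cameras placed the bore mouth about 4 mm apart in x. I used the mean, and the tip went in cleanly.
- The top camera's view of the bore was blocked by the arm during the press, so full travel is judged from force and depth only. I did not check by picture that the button sprang back.

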